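# Set the water regulator to its mark and pull the knob out to lock it

## Robot

A 7-joint arm with a two-finger parallel gripper is mounted at the origin on the work surface. World frame = base frame: x ahead of the robot, y to its left, z up, the work surface at z = 0. Lengths are in m, angles in rad, forces in N, time in s.
With the tool pointing down it reaches from about 0.35 to 0.9 m from the base axis. Payload 19.9 kg.
Tool frame: the origin (TCP) lies between the finger pads; the fingertips stand 17 mm ahead of it and the grasp point (between the pads) lies 2 mm behind it (tips_ahead is the distance from the TCP to the fingertips, in m); z points along the fingers, y is the direction in which the jaws open and shut (so a half turn about z gives the same grasp; the last joint's range is limited). The gripper opens to 85 mm and grips with 20 to 120 N. Pads are 22 mm wide; open, the fingers measure 114 mm over their backs; the gripper's body (76 mm by 85 mm) begins 54 mm behind the grasp point. The pads swing forward as they close: fully open they stand 13 mm farther back than shut.
Start: joints at [-1.151, 0.417, -0.01, 1.614, 0.005, 1.111, -0.053], TCP at [0.278, 0.56, 0.248] pointing down, gripper open.
Joint ranges: [-2.81, 2.81], [-0.39, 2.02], [-1.27, 1.25], [0.06, 2.57], [-1.19, 4.33], [0.19, 2], [-2.82, 2.82]. Speed limits (rad/s): [1.89, 1.89, 2.39, 2.39, 3.01, 3.01, 3.01].

## Interface

Orientations are given as a unit quaternion [x, y, z, w].
In Python, from station import movep, move_straight, set_joints, grip, hold, solve_ik, state, read_camera, PlanningError, hand_in, tips_ahead gives the robot as it stands. Calls block until the motion is done:
- movep(position, orientation): joint-space move of the TCP to a pose.
- move_straight(position, attitude=None, rate=0.15, contact_N=None): straight line of the TCP; attitude=None keeps the orientation; rate is the mean speed in m/s. With contact_N (N) it stops when the force on the tool has changed by that much, and returns True; else False.
- set_joints(angles): joint-space move.
- grip(opening): finger opening in m; the grip force is fixed at half the most; returns when the fingers have stopped.
- hold(seconds).
- solve_ik(position, orientation): joint angles nearest the present ones, or None.
- state(): the state.
- read_camera(name): name is "side" or "top"; returns a dict with "frame" (480x640x3 uint8, red, green, blue), "fx", "fy", "cx", "cy" (pixels), "R" (3x3) and "t" (3): a world point X has camera coordinates R X + t. Camera axes: x right, y down, z forward; pixel columns grow to the right and rows downward; lengths in m; the calibration is good to about 2 mm. A picture is of the moment at which its call begins. There is no depth.
A pose or a line that the arm cannot do raises PlanningError and nothing moves.
- hand_in(): hands the job in, once; it reports no verdict.
The state is a dict: "time_s": time; "joints": joint angles; "dq": joint speeds; "joint_torque": joint torques, N m; "eef_pos": TCP position; "eef_rot": TCP orientation; "contact_force": force on the tool from outside, world axes, zero at the start; "torque": the same for the moment, N m; "finger_gap": finger opening in m.
Only numpy, scipy, OpenCV 4.12 (cv2) and the standard library are available. Lean on these libraries where they do the work, as an engineer would, in place of code of your own. Each camera call takes 0.05 s, during which the arm holds its last target.

## Task

Set and lock the pressure regulator of the worktop water filter: with its knob pushed in as it is now, turn the knob clockwise until its pointer stands at the wedge on the ring round it, then pull the knob straight up until it is fully out and leave it locked there. The lock's teeth seldom meet at once, so do not force it: with a light pull feel a few degrees either side for the nearest tooth gap, and stay at the mark. Let go at the end and leave the other things on the worktop where they stand.

Things in the scene. Friction and masses are not known exactly. Their poses are not given: they have to be found in the camera images.
- regulator: Water station fixed to the worktop. Origin on the worktop, straight under the knob's upright axis; z up. -x: pressure gauge (52 dia, centre 143 high, out to x -76). +y: pipe (150 high) to the filter (94 dia, axis y +160, 185 high) and inlet pipe at y +270; outlet pipe at y -100; uprights at x +80, 184 high. Only knob and wedge stand higher than 230.
- bonnet_top (a point): Centre of the top of the black bonnet (77 dia) under the knob, on its axis, 230 high. The lock is inside: a crown of teeth every 12 degrees and a lug on the knob. How the gaps lie to the wedge is unknown. The knob turns while in. Pulled, it comes 1.5 against friction only, then stops hard on a tooth or, within 1.4 degrees of a gap's middle, goes on up.
- lock_stop (a point): Where the underside of the knob (its body origin) is when fully out and locked: on the axis, 238 high, 8 above the start. There is a hard end stop there, and the knob no longer turns (1.4 degrees of play either way). Lug, teeth and end stop bear 30 N at most: pulling or twisting harder damages the lock.
- knob: Black round fluted knob, 44 dia (foot wider in the lowest 7 only), 42 high, axis upright, on the regulator. Origin: centre of its underside, 230 high when in, as at the start. x axis: along its white pointer line and nose; z up. It turns about z (0.15 N m of friction) and slides up (5 N of friction plus 1.2 N of weight); it stays where it is left, and pushed back in it turns again.
- knob_grip (a point): Point on the knob's axis 28 above its underside (14 below its top): a good height to grip the knob across its 44 diameter, in any direction. Its x axis is the knob's: at the start it lies 35 to 86 degrees anticlockwise, seen from above, of the wedge. The knob turns about 150 degrees between stops.
- mark_ring: Flat aluminium ring, 100 dia, fixed round the bonnet, its top level with the bonnet's. Its one raised black wedge, 4 high, from 40 to 63 from the axis, tip towards the knob, 18 wide at its outer end, is the mark. Origin on the knob's axis 220 above the worktop; its own x axis points from the axis to the wedge.
- shaker: Orange flip-top seasoning shaker, 52 dia, 112 high, standing beside the outlet pipe. Origin: centre of its underside. Bystander.
- crock: Brown lidded onggi crock, 164 dia, 176 high. Origin: centre of its underside. Bystander.
- steamer: Round bamboo steamer basket with lid, 192 dia, 104 high. Origin: centre of its underside. Bystander.
- chopstick_a: Steel chopstick, 225 x 5.5 x 4, lying along its own x; b lies beside it. Origin: centre of its underside. Bystander.
- chopstick_b: Steel chopstick, as a.
- chopstick_c: Steel chopstick, as a; d lies beside it.
- chopstick_d: Steel chopstick, as a.

How it is judged:
By the outcome, as a careful person would: the job done as asked, in the order asked, and still so for the second after the job is handed in, with the robot touching nothing.
It also fails if it takes over 48 s, if anything falls off the work surface, if the arm or the gripper's body presses on something with over 40 N, if the wrist force passes 120 N, or if a joint passes its speed limit or range.

## Working session

There is one attempt and no reset: what is moved stays moved. The work goes in short steps, each a Python script; the robot and the scene stay as the last script left them, time stands still between calls to the robot, and variables do not carry over. Pictures are saved under pics/ and viewed, and the job is handed in when it is done.

```bash
mkdir -p pics; ls; python3 - <<'E'
from station import *
import cv2, numpy as np
s=state(); print(s)
for n in("side","top"):
    c=read_camera(n); cv2.imwrite(f"pics/{n}0.png",c["frame"][:,:,::-1])
    print(n,c["fx"],c["fy"],c["cx"],c["cy"],np.round(c["R"],4).tolist(),np.round(c["t"],4), "pos",np.round(-np.array(c["R"]).T@c["t"],3))
print(tips_ahead)
E
```

```text
pics
{'time_s': 0.0, 'joints': array([-1.15052258,  0.41795365, -0.01031556,  1.61418597,  0.00469186,
        1.11067764, -0.05298038]), 'dq': array([-6.64085104e-05, -5.79544839e-04,  1.67552329e-03, -9.55219254e-04,
       -2.04139628e-06,  6.53065228e-04,  9.92857553e-04]), 'joint_torque': array([ 5.96110531e-04, -8.64455509e+01,  6.79016747e-01, -4.34910321e+01,
        1.91956374e-02,  7.15708928e-03,  9.19357331e-05]), 'eef_pos': array([0.27831458, 0.5592475 , 0.24766791]), 'eef_rot': array([ 2.28823499e-01,  9.73467743e-01, -5.92065151e-04, -9.90973268e-05]), 'contact_force': array([-0.52848675, -0.8664133 , -0.23758634]), 'torque': array([-0.0651391 , -0.01080262, -0.0354227 ]), 'finger_gap': 0.08549277060472614}
side 445.76027859668034 445.76027859668034 315.811336703983 240.35953468795614 [[-0.9572, -0.2892, -0.0151], [-0.1436, 0.5195, -0.8423], [0.2514, -0.8041, -0.5388]] [0.4569 0.1833 1.2807] pos [0.142 1.067 0.851]
top 463.4946487505904 463.4946487505904 323.0257579085803 237.8638576308414 [[0.0256, -0.9995, -0.0198], [-0.9946, -0.0235, -0.1007], [0.1002, 0.0223, -0.9947]] [0.0385 0.4872 1.5307] pos [0.33  0.016 1.572]
0.017
```

View pics/side0.png

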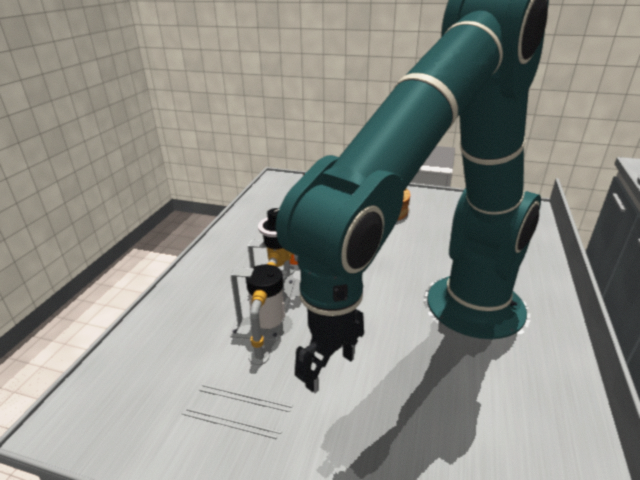

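View pics/top0.png

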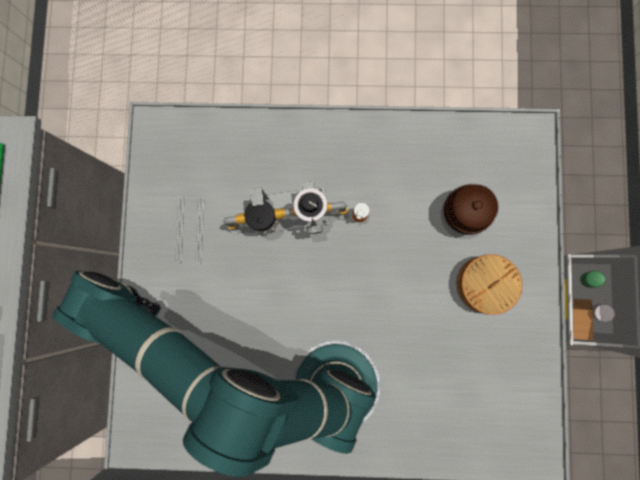

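The side view shows the ring near (270,228), partly behind the arm. In the top view the knob and ring are clear at about (311,204), the filter at (260,217), the shaker at (361,212), the crock at (470,209) and the steamer at (491,284). I'll zoom in.

```bash
cat > h.py <<'E'
from station import *
import cv2, numpy as np
def ray(c,u,v):
    R=np.array(c["R"]);t=np.array(c["t"])
    d=R.T@np.array([(u-c["cx"])/c["fx"],(v-c["cy"])/c["fy"],1.]); return -R.T@t,d
def onz(c,u,v,z):
    o,d=ray(c,u,v); return o+d*(z-o[2])/d[2]
def proj(c,X):
    p=np.array(c["R"])@X+np.array(c["t"]); return np.array([c["fx"]*p[0]/p[2]+c["cx"],c["fy"]*p[1]/p[2]+c["cy"]])
def crop(c,u,v,r,name,k=12):
    f=c["frame"][v-r:v+r,u-r:u+r,::-1]; cv2.imwrite(name,cv2.resize(f,None,fx=k,fy=k,interpolation=cv2.INTER_CUBIC))
E
python3 - <<'E'
from h import *
c=read_camera("top"); crop(c,311,204,24,"pics/topz.png")
E
```

```text
(no output)
```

View pics/topz.png

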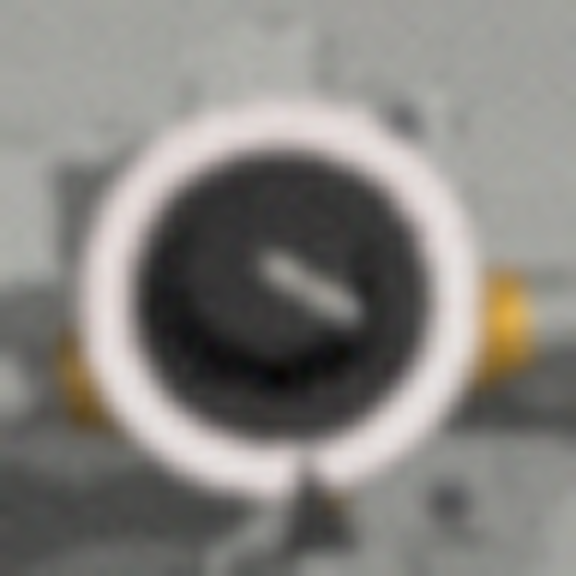

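```bash
cat > meas.py <<'E'
from h import *
from scipy.optimize import least_squares
def circ(P,r):
    f=lambda p:np.hypot(P[:,0]-p[0],P[:,1]-p[1])-r
    s=least_squares(f,P.mean(0),loss="soft_l1",f_scale=.0008); return s.x,np.std(f(s.x))
if __name__=="__main__":
    fr=[read_camera("top") for _ in range(3)]; c=fr[0]
    g=np.mean([f["frame"].astype(float) for f in fr],0)
    gm=g.min(2)
    u0,v0=311,204; r=26;k=8
    # polar sampling about initial centre on plane z: outer edge of ring
    def samp(img,X): 
        p=np.array([proj(c,x) for x in X]).astype(np.float32)
        return cv2.remap(img.astype(np.float32),p[:,0].reshape(-1,1),p[:,1].reshape(-1,1),cv2.INTER_LINEAR).ravel()
    C=onz(c,310.8,204,.230)[:2]
    for it in range(3):
        pts=[];inn=[]
        for a in np.deg2rad(np.arange(0,360,3)):
            rr=np.arange(.030,.065,.0005)
            X=np.c_[C[0]+rr*np.cos(a),C[1]+rr*np.sin(a),np.full(len(rr),.230)]
            y=samp(gm,X); i=y.argmax()
            if y[i]<190: continue
            thr=(y[i]+min(150,y[i:].min()))/2
            thr=(y[i]+y[i:].min())/2
            j=i+np.argmax(y[i:]<thr)
            pts.append(X[j,:2])
        pts=np.array(pts); C,sd=circ(pts,.050)
    print("ring centre",C,len(pts),sd)
    # free radius
    f=lambda p:np.hypot(pts[:,0]-p[0],pts[:,1]-p[1])-p[2]
    print(least_squares(f,[*C,.05],loss="soft_l1",f_scale=.0008).x)
    for r0 in (.044,.047,.050,.054,.058,.061):
        z=.233
        A=np.deg2rad(np.arange(130,230,2.)); X=np.c_[C[0]+r0*np.cos(A),C[1]+r0*np.sin(A),np.full(len(A),z)]
        y=samp(g.mean(2),X); print(r0,np.round(y).astype(int).tolist())
    # pointer
    sub=gm[180:230,285:337]; 
    Cp=proj(c,np.r_[C,.272]); print("knob top px",Cp)
    vv,uu=np.mgrid[180:230,285:337]
    w=np.clip(sub-75,0,None)*(np.hypot(uu-Cp[0],vv-Cp[1])<9.)
    P=np.array([onz(c,a,b,.2725)[:2] for a,b in zip(uu[w>0],vv[w>0])]); W=w[w>0]
    m=(P*W[:,None]).sum(0)/W.sum(); ev,V=np.linalg.eigh((P-m).T@((P-m)*W[:,None])/W.sum()); d=V[:,1]
    if d@(m-C)<0:d=-d
    print("pointer",np.degrees(np.arctan2(d[1],d[0])),"via centroid",np.degrees(np.arctan2(*(m-C)[::-1])),np.sqrt(ev),(m-C),len(W))
E
python3 meas.py
```

```text
ring centre [0.56342679 0.08673562] 116 0.0005274128377006481
[0.5634865  0.08680145 0.04935447]
0.044 [220, 219, 219, 219, 220, 219, 218, 220, 218, 218, 220, 219, 219, 219, 220, 221, 219, 219, 218, 218, 218, 219, 220, 220, 220, 216, 212, 193, 175, 154, 141, 154, 170, 190, 205, 213, 219, 220, 220, 219, 219, 221, 220, 219, 221, 220, 220, 221, 220, 220]
0.047 [195, 194, 197, 195, 197, 199, 195, 195, 196, 196, 196, 201, 197, 195, 194, 199, 196, 196, 191, 188, 190, 192, 198, 202, 204, 197, 190, 167, 144, 120, 110, 118, 137, 162, 179, 197, 202, 202, 200, 202, 203, 204, 202, 203, 203, 204, 204, 204, 203, 203]
0.05 [138, 140, 142, 145, 148, 148, 144, 141, 139, 140, 141, 143, 143, 140, 140, 139, 141, 140, 136, 133, 135, 139, 147, 153, 158, 155, 149, 128, 107, 86, 79, 82, 99, 119, 137, 151, 158, 163, 166, 166, 164, 166, 166, 166, 167, 168, 165, 168, 165, 163]
0.054 [92, 94, 102, 106, 105, 101, 94, 89, 83, 84, 83, 83, 84, 83, 81, 81, 81, 81, 81, 79, 84, 94, 108, 122, 128, 126, 118, 98, 82, 66, 63, 64, 71, 86, 102, 118, 130, 139, 143, 144, 144, 144, 144, 142, 142, 142, 143, 143, 142, 139]
0.058 [97, 103, 102, 100, 94, 88, 82, 77, 74, 75, 74, 72, 73, 73, 72, 72, 72, 72, 75, 82, 94, 109, 121, 131, 130, 122, 106, 85, 71, 61, 60, 61, 67, 77, 98, 118, 133, 140, 145, 145, 144, 143, 141, 138, 133, 132, 134, 137, 140, 140]
0.061 [104, 104, 101, 94, 87, 80, 76, 75, 73, 73, 74, 73, 73, 74, 74, 73, 72, 76, 85, 98, 110, 119, 124, 125, 120, 109, 92, 76, 70, 69, 69, 70, 73, 80, 98, 118, 133, 140, 142, 143, 142, 141, 138, 124, 115, 110, 115, 124, 135, 140]
knob top px [309.25822238 201.79241432]
pointer -126.67333726506473 via centroid -116.6171245361054 [0.00274694 0.0075349 ] [-0.00437859 -0.00873733] 37
```

```bash
cat >> meas.py <<'E'
    for th in (90,110,130):
      for rad in (8.5,10):
        w=np.clip(sub-th,0,None)*(np.hypot(uu-Cp[0],vv-Cp[1])<rad)
        P=np.array([onz(c,a,b,.2725)[:2] for a,b in zip(uu[w>0],vv[w>0])]); W=w[w>0]
        m=(P*W[:,None]).sum(0)/W.sum(); ev,V=np.linalg.eigh((P-m).T@((P-m)*W[:,None])/W.sum()); d=V[:,1]
        if d@(m-C)<0:d=-d
        print(th,rad,"pointer",np.degrees(np.arctan2(d[1],d[0])),np.degrees(np.arctan2(*(m-C)[::-1])),np.sqrt(ev),m-C,len(W))
E
python3 meas.py | tail -6
python3 - <<'E'
from h import *
import itertools
s=state()
C=np.array([.5634,.0867])
from scipy.spatial.transform import Rotation as Ro
print(Ro.from_quat(s["eef_rot"]).as_matrix().round(3))
for yaw in range(-180,180,15):
    R=Ro.from_euler("z",yaw,degrees=True)*Ro.from_euler("x",180,degrees=True)
    q=solve_ik([*C,.40],R.as_quat()); q2=solve_ik([*C,.256],R.as_quat())
    print(yaw,None if q is None else np.round(q,2),None if q2 is None else np.round(q2,2))
E
```

```text
90 8.5 pointer -119.98165924161289 -117.37370504200418 [0.00174784 0.00669447] [-0.00461776 -0.00891858] 25
90 10 pointer 28.226950844081344 -42.25798744418608 [0.00571806 0.0164748 ] [ 0.00501564 -0.00455717] 34
110 8.5 pointer -119.06526505541753 -117.48395446864393 [0.00132809 0.00600337] [-0.00461137 -0.00886442] 16
110 10 pointer 24.362261887532178 -32.20965702638798 [0.00529607 0.01687509] [ 0.00686198 -0.00432283] 22
130 8.5 pointer -119.8815483011207 -117.14114832516913 [0.00078187 0.00612575] [-0.00467283 -0.00911536] 7
130 10 pointer 22.714629983019734 -18.88555101748021 [0.00452282 0.01761269] [ 0.01035277 -0.00354163] 12
[[-0.895  0.446 -0.   ]
 [ 0.446  0.895 -0.   ]
 [-0.    -0.    -1.   ]]
-180 [-0.45  0.22  0.3   1.55 -0.07  1.38  1.42] [-0.41  0.32  0.25  1.75 -0.09  1.08  1.44]
-165 [-0.42  0.22  0.26  1.55 -0.06  1.38  1.68] [-0.37  0.31  0.2   1.75 -0.07  1.08  1.69]
-150 [-0.4   0.22  0.24  1.55 -0.05  1.38  1.93] [-0.34  0.31  0.16  1.75 -0.06  1.08  1.94]
-135 [-0.38  0.22  0.21  1.55 -0.05  1.38  2.19] [-0.31  0.31  0.12  1.75 -0.04  1.08  2.19]
-120 [-0.35  0
[... 1119 characters left out ...]
4  1.38 -0.6 ] [-0.69  0.36  0.61  1.76 -0.23  1.09 -0.53]
75 [-0.66  0.24  0.56  1.56 -0.13  1.38 -0.35] [-0.65  0.35  0.56  1.76 -0.21  1.09 -0.29]
90 [-0.62  0.23  0.51  1.56 -0.12  1.38 -0.1 ] [-0.62  0.34  0.51  1.76 -0.19  1.09 -0.04]
105 [-0.59  0.23  0.47  1.56 -0.1   1.38  0.15] [-0.58  0.34  0.46  1.76 -0.17  1.09  0.2 ]
120 [-0.55  0.23  0.42  1.56 -0.09  1.38  0.4 ] [-0.54  0.33  0.42  1.76 -0.15  1.09  0.45]
135 [-0.52  0.22  0.38  1.55 -0.08  1.38  0.65] [-0.5   0.32  0.37  1.76 -0.13  1.08  0.69]
150 [-0.48  0.22  0.33  1.55 -0.07  1.38  0.91] [-0.46  0.32  0.32  1.75 -0.11  1.08  0.94]
165 [-0.47  0.22  0.32  1.55 -0.07  1.38  1.17] [-0.44  0.32  0.29  1.75 -0.1   1.08  1.19]
```

```bash
cat >> h.py <<'E'
from scipy.spatial.transform import Rotation as Ro
def rot(yaw): return (Ro.from_euler("z",yaw,degrees=True)*Ro.from_euler("x",180,degrees=True)).as_quat()
def yaw(): 
    m=Ro.from_quat(state()["eef_rot"]).as_matrix(); return np.degrees(np.arctan2(m[1,0],m[0,0]))
def st(tag=""):
    s=state(); print(tag,"t%.2f"%s["time_s"],"p",np.round(s["eef_pos"]*1000,2),"yaw %.2f"%yaw(),"F",np.round(s["contact_force"],1),"M",np.round(s["torque"],2),"gap %.4f"%s["finger_gap"],"q7 %.3f"%s["joints"][6])
    return s
E
python3 - <<'E'
from h import *
p=state()["eef_pos"]
move_straight([p[0],p[1],.36],rate=.25); st()
movep([.5634,.0867,.345],rot(118)); st()
c=read_camera("side"); cv2.imwrite("pics/side1.png",c["frame"][:,:,::-1])
u,v=np.round(proj(c,np.array([.5634,.0867,.25]))).astype(int); print(u,v)
crop(c,u,v,30,"pics/side1z.png",10)
E
```

```text
t1.05 p [278.4  559.44 360.15] yaw 153.54 F [ 0.2 -0.  -0.5] M [ 0.02  0.04 -0.05] gap 0.0852 q7 -0.051
 t3.04 p [563.29  88.07 344.88] yaw 118.13 F [ 0.6 -0.6  0.2] M [0.04 0.06 0.02] gap 0.0852 q7 0.391
275 217
```

View pics/side1z.png

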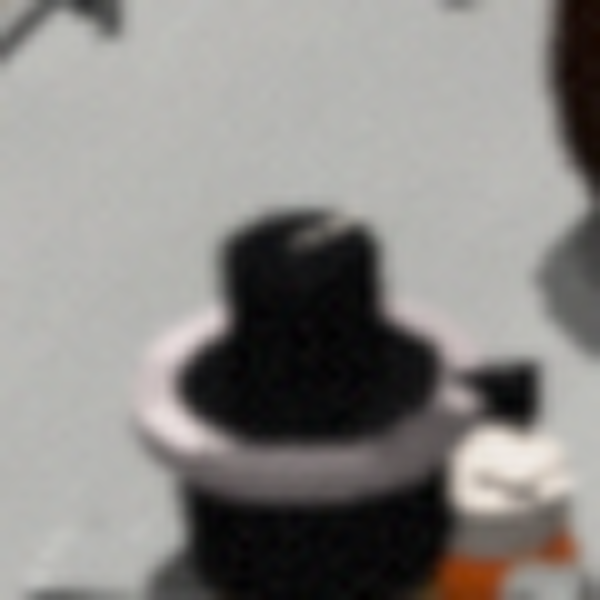

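View pics/side1.png

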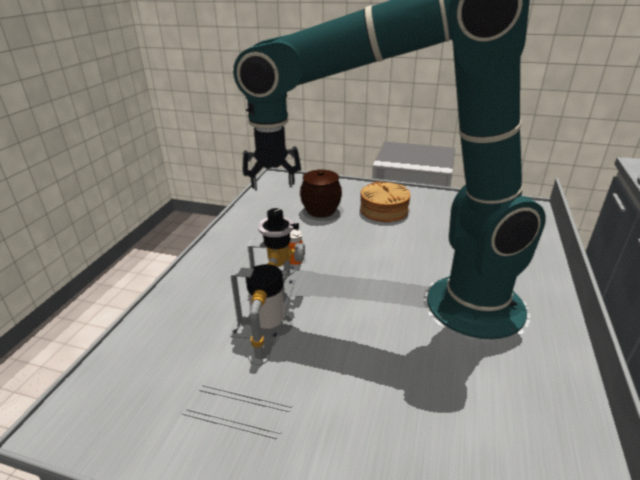

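The side view shows the knob clear of the hand, with its edges at columns 267.5 and 283, the pointer line at about (274,211)–(280.5,208.5) and the wedge at about (295,226). I'll cross-check the axis and the angles, then descend and grip.

```bash
python3 - <<'E'
from h import *
c=read_camera("side")
for z in(.25,.265): print(z,proj(c,np.array([.5634,.0867,z])))
g=c["frame"].astype(float).mean(2)
for v in (213,215,217): 
    row=g[v,258:294]; 
    l=np.where(row<70)[0]
    # subpixel half-level edges at 85
    i=l[0]; j=l[-1]; a=258+i-1+(row[i-1]-85)/(row[i-1]-row[i]); b=258+j+(85-row[j])/(row[j+1]-row[j]) 
    print(v,a,b,(a+b)/2)
a=onz(c,274.2,211.2,.272);b=onz(c,280.3,208.2,.272); print(a,b,np.degrees(np.arctan2(*(b-a)[1::-1])))
w=onz(c,295.3,226,.233); print(w,np.degrees(np.arctan2(w[1]-.0867,w[0]-.5634)))
E
```

```text
0.25 [275.09059719 217.25607349]
0.265 [274.73497308 212.44665641]
213 266.796875 282.2760180995475 274.53644654977376
215 267.06875 282.5050505050505 274.78690025252524
217 267.4736842105263 282.58620689655174 275.02994555353905
[0.56227857 0.09230409 0.272     ] [0.55235636 0.0720875  0.272     ] -116.14159859471137
[0.50479125 0.0894011  0.233     ] 177.3612767664318
```

```bash
python3 - <<'E'
from h import *
c=read_camera("side")
C=np.array([.5634,.0867])
o=np.array([245,187])
for ang in (180,185,190):
    a=np.deg2rad(ang); e=np.array([np.cos(a),np.sin(a)]); n=np.array([-e[1],e[0]])
    L=[]
    for z in (.22,.23,.234):
        for r,w in ((.040,0),(.063,.009),(.063,-.009)):
            L.append(np.round((proj(c,np.r_[C+r*e+w*n,z])-o)*10+5).astype(int).tolist())
    print(ang,L)
for r in (.05,.0385): print([np.round((proj(c,np.r_[C+r*np.array([np.cos(t),np.sin(t)]),.23])-o)*10+5).astype(int).tolist() for t in np.arange(0,6.2,np.pi/4)])
E
```

```text
180 [[449, 422], [539, 417], [518, 450], [447, 390], [538, 385], [516, 418], [447, 378], [537, 373], [516, 406]]
185 [[453, 415], [542, 406], [526, 440], [451, 384], [540, 375], [525, 408], [450, 371], [540, 363], [524, 396]]
190 [[455, 409], [543, 396], [533, 430], [454, 378], [541, 365], [532, 398], [453, 365], [541, 352], [531, 386]]
[[143, 347], [142, 417], [243, 462], [386, 453], [482, 395], [474, 326], [374, 285], [239, 293]]
[[181, 352], [181, 406], [259, 441], [368, 434], [442, 390], [437, 336], [360, 304], [255, 311]]
```

```bash
python3 - <<'E'
from h import *
print(move_straight([.5634,.0867,.259],attitude=rot(118),rate=.1,contact_N=15)); st("down")
grip(.036); st("grip")
hold(.2); st("held")
E
```

```text
False
down t4.20 p [563.7   86.69 259.58] yaw 118.00 F [ 0.1  0.1 -0.2] M [-0.03  0.04  0.03] gap 0.0855 q7 0.424
grip t4.67 p [564.17  87.09 259.86] yaw 118.01 F [1.5 2.8 5.3] M [ 0.39 -0.47 -0.  ] gap 0.0423 q7 0.424
held t4.88 p [564.17  87.08 259.87] yaw 118.02 F [3.  2.  5.2] M [ 0.36 -0.5   0.01] gap 0.0423 q7 0.424
```

```bash
python3 - <<'E'
from h import *
P=[.5646,.0873,.2592]
movep(P,rot(118)); st("recentre")
for y in (101,84,67):
    movep(P,rot(y)); st(y)
E
```

```text
recentre t5.12 p [564.42  87.17 259.8 ] yaw 118.00 F [-5.7 -1.7 10. ] M [-0.26  1.5   0.05] gap 0.0424 q7 0.424
101 t5.51 p [563.87  86.97 259.76] yaw 100.95 F [-11.3  -3.4  14.4] M [-0.52  2.81 -0.14] gap 0.0423 q7 0.145
84 t5.89 p [563.3   87.03 259.71] yaw 83.95 F [-17.3  -2.5  18.7] M [-0.44  4.13 -0.06] gap 0.0426 q7 -0.131
67 t6.27 p [562.83  87.31 259.69] yaw 66.96 F [-22.5  -1.2  21.3] M [-0.19  5.2  -0.11] gap 0.0422 q7 -0.406
```

```bash
python3 - <<'E'
from h import *
grip(.085); st("open")
p=state()["eef_pos"]
move_straight([p[0],p[1],.345],rate=.2); st()
movep([.42,.36,.36],rot(90)); st()
for n in("side","top"):
    c=read_camera(n); cv2.imwrite(f"pics/{n}2.png",c["frame"][:,:,::-1])
    u,v=np.round(proj(c,np.array([.5634,.0867,.25]))).astype(int); print(n,u,v)
    crop(c,u,v,30,f"pics/{n}2z.png",10)
E
python3 meas.py
```

```text
open t6.76 p [564.68  87.25 259.19] yaw 66.99 F [ 0.  -0.3 -0.2] M [ 0.01 -0.07 -0.01] gap 0.0854 q7 -0.405
 t7.33 p [564.61  87.24 345.07] yaw 67.00 F [ 0.7  0.5 -1. ] M [-0.06 -0.01 -0.03] gap 0.0849 q7 -0.449
 t8.52 p [421.01 358.68 359.87] yaw 89.85 F [ 1.2 -0.1  0.5] M [-0.06  0.01  0.01] gap 0.0850 q7 -0.665
side 275 217
top 310 203
ring centre [0.56337578 0.08674283] 116 0.0005080407006199573
[0.56341873 0.08678261 0.04937059]
0.044 [219, 219, 219, 220, 220, 219, 219, 220, 218, 218, 221, 219, 218, 219, 221, 221, 220, 218, 218, 218, 217, 218, 220, 221, 221, 217, 213, 194, 176, 154, 140, 153, 168, 189, 205, 213, 219, 220, 220, 219, 220, 221, 220, 219, 221, 220, 220, 222, 221, 221]
0.047 [194, 194, 197, 196, 197, 197, 195, 195, 194, 195, 195, 201, 195, 193, 194, 199, 196, 194, 190, 189, 189, 193, 197, 201, 204, 197, 189, 168, 145, 118, 107, 117, 138, 162, 180, 196, 200, 202, 201, 203, 204, 204, 202, 204, 203, 202, 203, 203, 204, 203]
0.05 [137, 139, 142, 146, 147, 147, 142, 140, 139, 140, 141, 140, 142, 139, 137, 139, 139, 137, 135, 131, 133, 137, 144, 153, 161, 157, 150, 128, 10
[... 892 characters left out ...]
9395825 [0.00230932 0.0068717 ] [-0.00727467 -0.0011491 ] 35
90 8.5 pointer -175.84955724720976 -171.2719413902323 [0.00164218 0.00437516] [-0.00742437 -0.00113981] 21
90 10 pointer 9.593856722086244 13.549190828382537 [0.0051444  0.01680881] [0.00439261 0.00105856] 31
110 8.5 pointer -176.495324106671 -171.81195989745282 [0.00141482 0.00350204] [-0.0071222  -0.00102481] 11
110 10 pointer 7.240790827198633 7.512469721944192 [0.00433011 0.01662362] [0.00441129 0.00058173] 17
130 8.5 pointer -173.55875847331203 -170.85428285551305 [0.00139611 0.00246092] [-0.0070466  -0.00113445] 7
130 10 pointer 6.638220569961707 -0.7358845999866557 [0.00306444 0.01564885] [ 2.27087681e-03 -2.91678581e-05] 12
```

View pics/top2z.png

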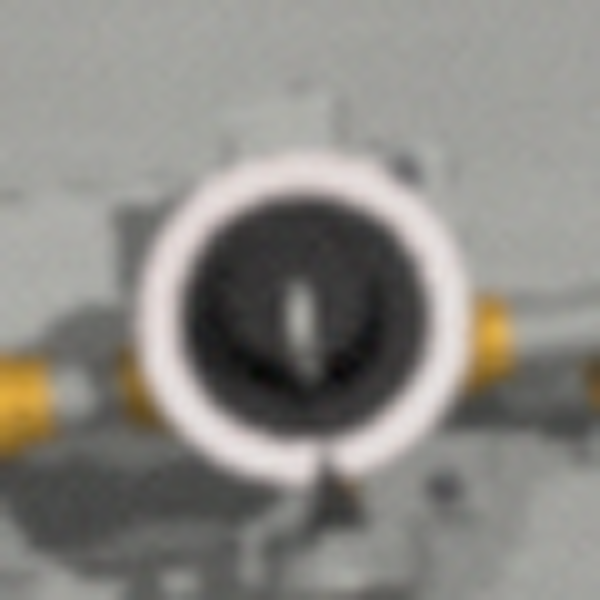

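View pics/side2z.png

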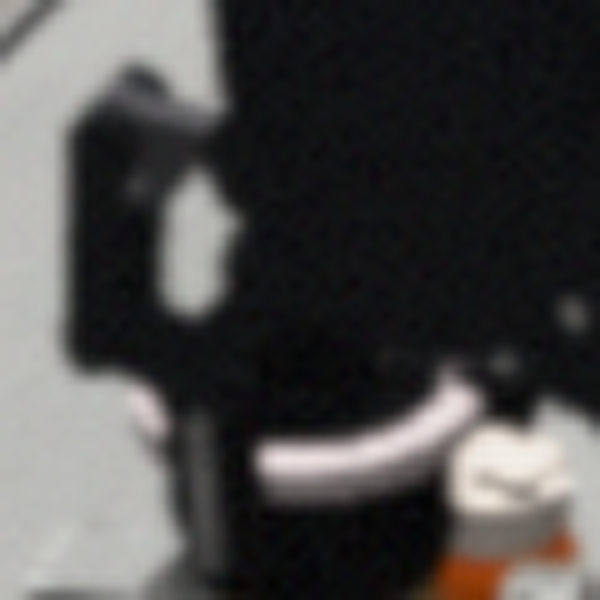

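```bash
python3 - <<'E'
from h import *
c=read_camera("top")
fr=np.mean([read_camera("top")["frame"].astype(float) for _ in range(2)],0)
g2=fr.mean(2); print(g2[198:216,301:319].round().astype(int))
f0=cv2.imread("pics/top0.png")[:,:,::-1].astype(float).mean(2)
print(f0[196:213,304:323].round().astype(int))
for z in(.272,.26,.23): print(z,proj(c,np.r_[.5634,.08675,z]))
E
```

```text
[[ 58  52  46  50  52  52  53  56  56  55  56  55  53  54  49  52  57  59]
 [ 46  42  46  51  52  53  54  57  59  56  56  57  57  54  56  55  56  56]
 [ 39  40  46  52  51  55  57  60  68  67  61  56  59  58  59  51  44  53]
 [ 39  46  51  55  53  54  60  75  97  96  70  58  57  58  56  46  40  48]
 [ 36  45  52  52  53  52  58  84 124 125  81  60  58  57  59  47  39  48]
 [ 32  38  48  55  56  55  56  90 144 146  94  62  58  60  58  46  32  45]
 [ 30  37  45  50  54  55  58  93 151 155  98  59  59  61  57  38  29  39]
 [ 28  33  39  50  55  54  60  94 150 154 100  64  59  58  48  36  29  41]
 [ 30  26  31  47  52  56  58  84 133 140  98  68  58  54  42  31  26  46]
 [ 31  27  25  34  46  52  56  73 107 118  93  64  50  39  30  23  31  47]
 [ 35  30  23  19  28  36  45  58  86 101  85  56  40  25  20  22  33  48]
 [ 40  31  28  18  17  20  30  44  65  89  81  46  22  17  18  31  42  55]
 [ 51  41  32  25  18  15  15  24  47  71  68  38  19  17  30  40  52  57]
 [ 60  52  48  41  31  27  22  18  26  42  45  34  27  34  42  51  55  60]
 [ 89  61  56  53  47  47  39  33  29  30  41  39 
[... 1028 characters left out ...]
9 111  61  41  55  60  68
  110]
 [ 46  53  53  57  59  57  58  60  68  78  94 107  97  60  47  56  60  70
  113]
 [ 34  43  49  53  59  57  59  58  57  54  53  61  61  45  47  52  56  77
  128]
 [ 22  32  39  45  49  52  51  52  46  37  30  28  32  35  46  53  60  86
  143]
 [ 22  15  28  26  38  42  41  29  27  26   6  18  20  34  50  50  65 103
  166]
 [ 23  20  17  15  15  21  21  19  17  14  23  28  35  44  53  58  84 139
  193]
 [ 34  30  28  24  14   9  17   3  24  24  32  47  51  55  57  72 118 175
  215]
 [ 52  49  44  40  39  33  32  31  35  41  47  51  56  62  71 111 161 203
  223]]
0.272 [309.25290383 201.80159724]
0.26 [309.45926715 202.54610571]
0.23 [309.95933078 204.35021314]
```

```bash
python3 - <<'E'
from h import *
movep([.5634,.0872,.345],rot(160)); st()
for i in range(2):
    c=read_camera("side"); cv2.imwrite(f"pics/side3_{i}.png",c["frame"][:,:,::-1])
crop(c,278,216,24,"pics/side3z.png",12)
g=np.mean([cv2.imread(f"pics/side3_{i}.png").astype(float).mean(2) for i in range(2)],0)
print(g[205:216,266:286].round().astype(int))
for z in(.272,.23): print(z,proj(c,np.r_[.5634,.0867,z]))
E
```

```text
t10.57 p [563.33  87.85 344.98] yaw 160.01 F [ 0.9  1.1 -1.2] M [ 0.06 -0.02  0.01] gap 0.0852 q7 1.146
[[180 179 180 179 180 179 180 180 181 181 182 182 180 179 181 180 182 180
  182 181]
 [178 179 179 179 179 178 177 178 179 178 179 178 180 179 180 181 179 180
  180 179]
 [178 179 180 179 174 166 161 156 154 154 155 153 156 164 172 177 179 181
  179 179]
 [178 176 173 164 149 125 106  91  82  79  80  82  92 115 141 161 171 178
  178 178]
 [176 165 149 121  88  61  47  39  37  38  33  33  36  56  84 117 147 168
  176 177]
 [168 136  94  59  35  23  20  28  48  55  47  42  46  55  72  80 111 153
  173 177]
 [160 111  55  26  21  20  22  26  50  58  56  56  64  79  99  89 102 147
  174 178]
 [146  89  41  21  19  19  16  16  26  30  28  32  35  43  54  58  93 146
  173 179]
 [134  78  32  16  20  14  13  11  10  12  14  10  11  14  16  29  74 138
  171 178]
 [140  84  34  14  13  12  13   9  12   8  12  11  12  10  13  22  66 123
  163 177]
 [144  88  32  12  12   7   9   9  12  11  11  10  11   8  10  23  63 120
  162 176]]
0.272 [274.56738414 210.18020409]
0.23 [275.5574855  223.57021386]
```

View pics/side3z.png

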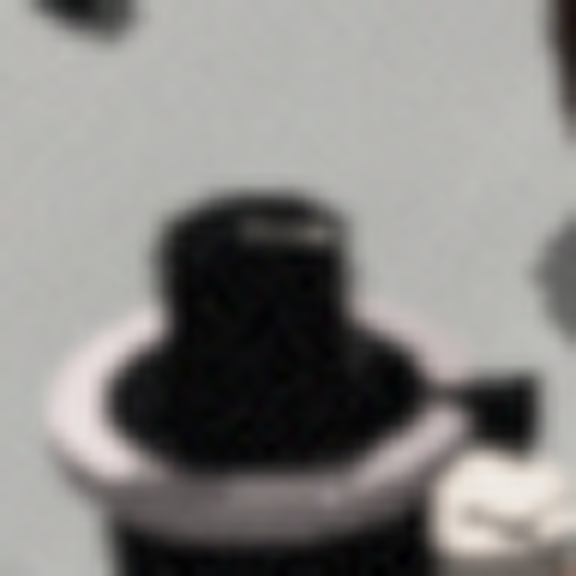

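```bash
python3 - <<'E'
from h import *
print(move_straight([.5634,.0885,.2595],attitude=rot(160),rate=.15,contact_N=15)); st("down")
grip(.036); s=st("grip")
hold(.1); st()
E
```

```text
False
down t11.39 p [563.78  88.52 260.28] yaw 160.00 F [-0.4 -0.2  0. ] M [ 0.02 -0.02  0.02] gap 0.0851 q7 1.183
grip t11.86 p [563.82  88.97 260.45] yaw 160.03 F [-1.5  3.2  6.8] M [ 0.39  0.28 -0.01] gap 0.0426 q7 1.184
 t11.96 p [563.82  88.94 260.43] yaw 160.02 F [-1.8  1.7  7.9] M [ 0.4   0.33 -0.02] gap 0.0425 q7 1.184
```

```bash
python3 - <<'E'
from h import *
for z in (.2605,.2609,.2613):
    r=move_straight([.5634,.0887,z],attitude=rot(160),rate=.004,contact_N=16); s=st(f"{z} {r}")
    if s["contact_force"][2]<-14: break
E
```

```text
0.2605 False t12.37 p [563.65  88.98 260.62] yaw 160.02 F [ 4.6  2.7 -2.4] M [ 0.6  -0.97 -0.03] gap 0.0428 q7 1.183
0.2609 False t12.62 p [563.62  88.98 260.88] yaw 160.02 F [ 4.8  3.2 -3.9] M [ 0.76 -1.14 -0.02] gap 0.0426 q7 1.183
0.2613 False t12.87 p [563.62  88.97 261.21] yaw 160.01 F [ 6.3  4.3 -4.4] M [ 0.67 -1.25 -0.09] gap 0.0421 q7 1.182
```

```bash
python3 - <<'E'
from h import *
for z in (.2617,.2621,.2625,.2629,.2633):
    r=move_straight([.5634,.0887,z],attitude=rot(160),rate=.004,contact_N=7); s=st(f"{z} {r}")
    if r or s["contact_force"][2]<-13: break
E
```

```text
0.2617 False t13.12 p [563.6   89.   261.58] yaw 160.01 F [ 6.3  2.5 -3.4] M [ 0.7  -1.2   0.04] gap 0.0424 q7 1.182
0.2621 False t13.37 p [563.61  88.95 261.99] yaw 160.01 F [ 5.2  3.4 -4.3] M [ 0.7  -1.24  0.03] gap 0.0428 q7 1.182
0.2625 False t13.62 p [563.57  88.98 262.31] yaw 160.02 F [ 5.6  3.4 -5.3] M [ 0.75 -1.29 -0.02] gap 0.0423 q7 1.182
0.2629 False t13.87 p [563.5   88.99 262.54] yaw 160.01 F [ 6.6  2.8 -8.6] M [ 0.82 -1.47 -0.06] gap 0.0425 q7 1.182
0.2633 False t14.12 p [563.42  89.02 262.71] yaw 160.01 F [  7.4   3.9 -11.8] M [ 0.83 -1.71 -0.  ] gap 0.0423 q7 1.181
```

```bash
python3 - <<'E'
from h import *
P=[.5634,.0887,.2633]
z0=state()["eef_pos"][2]
for d in (1.5,-1.5,3,-3,4.5,-4.5,6,-6,7.5,-7.5):
    movep(P,rot(160+d)); s=st(d)
    if s["eef_pos"][2]>.26295 or s["contact_force"][2]>-7: print("through?"); break
E
```

```text
1.5 t14.37 p [563.46  88.97 262.74] yaw 161.52 F [  6.9   4.1 -11.2] M [ 0.83 -1.74 -0.05] gap 0.0422 q7 1.206
-1.5 t14.62 p [563.44  89.03 262.73] yaw 158.48 F [  7.    2.7 -10.6] M [ 0.91 -1.75 -0.22] gap 0.0423 q7 1.156
3 t14.87 p [563.51  88.98 262.89] yaw 163.06 F [  7.1   3.8 -10. ] M [ 0.74 -1.56  0.24] gap 0.0423 q7 1.231
-3 t15.12 p [563.47  89.   262.88] yaw 156.95 F [ 6.1  2.6 -9.3] M [ 0.77 -1.48 -0.17] gap 0.0427 q7 1.132
4.5 t15.37 p [563.61  88.97 263.14] yaw 164.58 F [ 5.9  4.4 -5.7] M [ 0.84 -1.33  0.14] gap 0.0425 q7 1.256
through?
```

```bash
python3 - <<'E'
from h import *
for z in (.2638,.2643,.2648):
    r=move_straight([.5634,.0887,z],attitude=rot(164.5),rate=.004,contact_N=7); s=st(f"{z} {r}")
    if r or s["contact_force"][2]<-13: break
E
```

```text
0.2638 False t15.64 p [563.61  89.03 263.69] yaw 164.53 F [ 5.6  3.9 -5.5] M [ 0.75 -1.24  0.17] gap 0.0422 q7 1.254
0.2643 False t15.92 p [563.61  88.99 264.19] yaw 164.52 F [ 5.3  3.  -4.7] M [ 0.72 -1.28  0.17] gap 0.0424 q7 1.254
0.2648 False t16.19 p [563.6   89.   264.68] yaw 164.52 F [ 5.7  3.  -5.3] M [ 0.69 -1.27  0.13] gap 0.0424 q7 1.254
```

```bash
python3 - <<'E'
from h import *
grip(.085); p=state()["eef_pos"]
move_straight([.5634,.0887,.345],rate=.2); st("up")
for i in range(2):
    c=read_camera("side"); cv2.imwrite(f"pics/side4_{i}.png",c["frame"][:,:,::-1])
crop(c,278,216,24,"pics/side4z.png",12)
movep([.45,.33,.36],rot(120)); st()
for i in range(2):
    c=read_camera("top"); cv2.imwrite(f"pics/top4_{i}.png",c["frame"][:,:,::-1])
crop(c,310,203,24,"pics/top4z.png",12)
g=np.mean([cv2.imread(f"pics/top4_{i}.png").astype(float).mean(2) for i in range(2)],0)
print(g[198:216,301:319].round().astype(int))
for k in (cv2.imread("pics/side4z.png"),):pass
a=np.hstack([cv2.imread("pics/top4z.png"),cv2.imread("pics/side4z.png")]); cv2.imwrite("pics/both4.png",cv2.resize(a,(800,400)))
E
```

```text
up t17.24 p [563.33  88.72 345.17] yaw 164.50 F [-0.4  0.1  0.5] M [ 0.05 -0.04 -0.03] gap 0.0848 q7 1.219
 t18.56 p [450.49 329.17 359.77] yaw 119.99 F [-0.3  0.1  0.2] M [-0.01  0.   -0.01] gap 0.0853 q7 -0.059
[[ 58  50  48  51  54  54  54  54  55  54  56  55  56  54  52  50  56  58]
 [ 45  46  47  48  51  54  55  54  58  57  54  55  56  57  56  50  52  55]
 [ 36  46  48  53  52  56  58  65  71  67  60  58  56  59  58  52  45  50]
 [ 38  44  52  54  54  56  64  85 108  99  70  59  55  60  59  50  43  49]
 [ 34  48  56  56  57  56  62  96 140 137  89  60  57  61  60  48  38  44]
 [ 37  38  50  51  52  56  59  92 146 150  96  58  60  60  57  46  37  43]
 [ 29  36  42  53  54  57  56  87 134 137  95  63  59  60  56  41  32  43]
 [ 25  26  39  53  54  52  57  73 112 127 107  72  60  58  49  30  29  42]
 [ 26  22  32  44  51  56  57  66 102 134 127  84  59  52  40  23  24  42]
 [ 33  24  28  30  41  50  54  60  97 145 145  92  52  36  24  18  28  46]
 [ 33  32  27  24  23  40  44  46  85 138 139  86  38  22  18  20  34  49]
 [ 38  32  25  20  18  24  25  28  59 102 104  64  27  20  20  35  42  55]
 [ 44  38  27  23  19  15  19  14  31  54  61  45  24  20  31  40  48  57]
 [ 59  44  35  35  28  25  24  18  20  30  36  36  29  28  45  52  55  60]
 [ 87  58  49  45  46  48  44  34  28  30  42  45  42  44  50  55  57  74]
 [130  88  64  58  54  55  52  50  46  39  44  51  49  53  56  61  74 107]
 [180 144 105  75  63  59  57  55  55  47  44  45  53  57  60  80 116 162]
 [214 194 161 126 100  83  66  59  61  53  56  54  67  76  97 130 168 202]]
```

View pics/top4z.png

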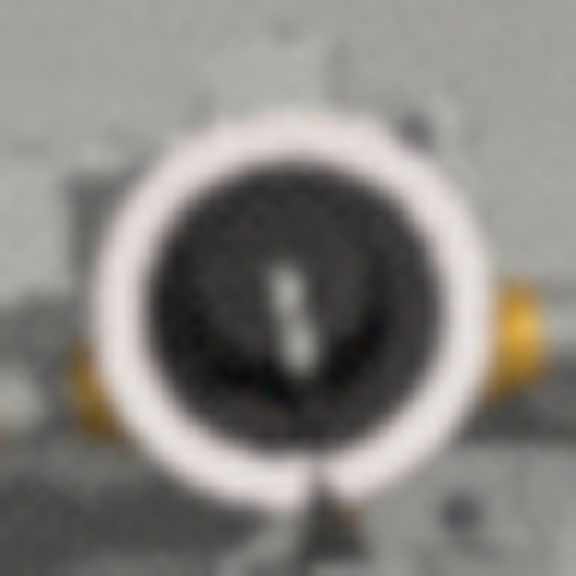

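View pics/side4z.png

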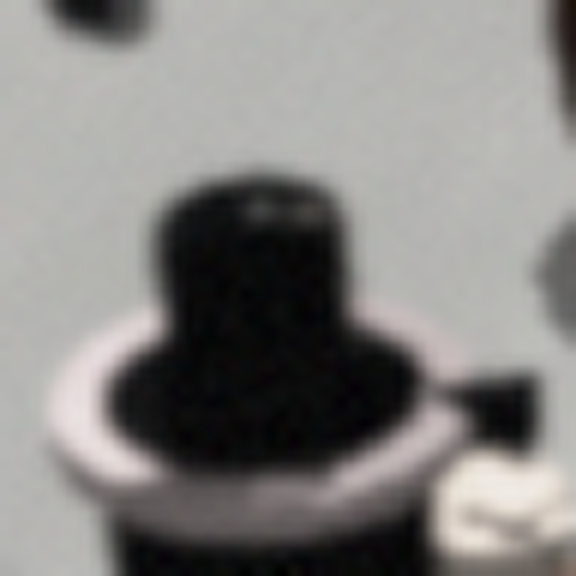

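The top view shows the pointer running from about (309.4,202) to (310.5,209), at about 191–192°. The wedge is at 190°, so this gap is the nearest one: the next is about 10° off. I'll regrip and pull the knob fully out.

```bash
python3 - <<'E'
from h import *
movep([.5636,.0888,.345],rot(164.5))
print(move_straight([.5636,.0888,.2635],attitude=rot(164.5),rate=.15,contact_N=12)); st("down")
grip(.036); st("grip")
z=.2635
for i in range(40):
    z+=.0006
    r=move_straight([.5636,.0888,z],attitude=rot(164.5),rate=.006,contact_N=10); s=st(f"{z:.4f} {r}") if i%2==0 or True else state()
    if s["contact_force"][2]<-12 : break
E
```

```text
False
down t20.57 p [563.95  89.03 264.3 ] yaw 164.51 F [-0.3 -0.2  2.1] M [-0.   -0.03  0.05] gap 0.0850 q7 1.265
grip t21.02 p [563.86  89.06 263.96] yaw 164.51 F [-0.3  1.6  3.9] M [ 0.38 -0.1  -0.02] gap 0.0425 q7 1.265
0.2641 False t21.27 p [563.76  89.06 264.11] yaw 164.51 F [ 3.6  3.7 -0.7] M [ 0.67 -0.73  0.  ] gap 0.0425 q7 1.265
0.2647 False t21.52 p [563.72  89.03 264.54] yaw 164.51 F [ 4.3  3.6 -3.2] M [ 0.77 -1.01  0.04] gap 0.0424 q7 1.264
0.2653 False t21.77 p [563.72  88.99 265.09] yaw 164.51 F [ 4.6  3.3 -3.6] M [ 0.82 -1.11 -0.08] gap 0.0424 q7 1.264
0.2659 False t22.02 p [563.71  89.04 265.7 ] yaw 164.51 F [ 5.3  3.6 -4.8] M [ 0.83 -1.16  0.  ] gap 0.0425 q7 1.264
0.2665 False t22.27 p [563.7   89.02 266.26] yaw 164.51 F [ 5.7  4.2 -4.5] M [ 0.84 -1.16 -0.01] gap 0.0427 q7 1.263
0.2671 False t22.52 p [563.7   89.04 266.87] yaw 164.51 F [ 5.4  3.8 -4.4] M [ 0.83 -1.14 -0.04] gap 0.0427 q7 1.263
0.2677 False t22.77 p [563.69  89.04 267.49] yaw 164.51 F [ 4.2  3.1 -4.9] M [ 0.84 -1.19 -0.02] gap 0.0423 q7 1.263
0.2683 False t23.02 p [563.71  89.03 268.06] yaw 164.51 F [ 5.6  3.2 -4.9] M [ 0.85 -1.15 -0.  ] gap 0.0425 q7 1.262
0.2689 False t23.27 p [563.66  89.07 268.32] yaw 164.51 F [  8.9   3.4 -10.5] M [ 0.88 -1.75 -0.02] gap 0.0423 q7 1.262
0.2695 False t23.52 p [563.57  89.08 268.37] yaw 164.51 F [ 11.8   3.7 -17.8] M [ 0.98 -2.44 -0.  ] gap 0.0429 q7 1.262
```

```bash
python3 - <<'E'
from h import *
move_straight([.5636,.0888,.2684],attitude=rot(164.5),rate=.006); st("relax")
grip(.085); st("open")
move_straight([.5636,.0888,.35],rate=.2); st("up")
for i in range(2):
    c=read_camera("side"); cv2.imwrite(f"pics/side5_{i}.png",c["frame"][:,:,::-1])
crop(c,278,216,24,"pics/side5z.png",12)
movep([.45,.33,.36],rot(120)); st()
for i in range(2):
    c=read_camera("top"); cv2.imwrite(f"pics/top5_{i}.png",c["frame"][:,:,::-1])
crop(c,310,203,24,"pics/top5z.png",12)
g=np.mean([cv2.imread(f"pics/top5_{i}.png").astype(float).mean(2) for i in range(2)],0)
print(g[199:212,305:315].round().astype(int))
# top edge of knob in side view at col 274, before/after
for n in ("side3_0","side4_0","side5_0"):
    h=cv2.imread(f"pics/{n}.png").astype(float).mean(2)[195:215,272:277].mean(1)
    i=np.argmax(h<100); print(n,195+i-1+(h[i-1]-100)/(h[i-1]-h[i]))
c=read_camera("side"); print("px per 8mm",proj(c,np.r_[.5636,.0889,.272])-proj(c,np.r_[.5636,.0889,.28]))
a=np.hstack([cv2.imread("pics/top5z.png"),cv2.imread("pics/side5z.png")]); cv2.imwrite("pics/both5.png",cv2.resize(a,(800,400)))
E
```

```text
relax t23.86 p [563.71  89.04 268.27] yaw 164.51 F [ 6.   4.4 -4.1] M [ 0.84 -1.24  0.02] gap 0.0423 q7 1.262
open t24.36 p [563.58  88.7  268.43] yaw 164.49 F [0.8 0.6 0.2] M [-0.05  0.02 -0.01] gap 0.0851 q7 1.262
up t24.92 p [563.55  88.84 350.24] yaw 164.50 F [ 0.3 -0.  -1. ] M [ 0.01 -0.01  0.01] gap 0.0852 q7 1.226
 t26.23 p [450.47 329.2  359.83] yaw 119.99 F [ 0.3 -0.6 -0.3] M [ 0.04  0.04 -0.01] gap 0.0848 q7 -0.050
[[ 53  54  58  55  59  57  55  57  57  57]
 [ 53  56  59  66  73  70  59  59  56  59]
 [ 56  56  62  85 111 104  75  58  55  59]
 [ 56  56  63  96 142 137  87  58  54  58]
 [ 52  55  59  97 153 154  98  61  61  60]
 [ 54  56  59  92 149 154 101  63  60  58]
 [ 57  55  58  82 126 139 108  73  60  55]
 [ 47  57  57  68 104 136 126  81  56  44]
 [ 38  49  54  58  93 142 142  86  46  33]
 [ 24  35  38  41  80 130 133  80  33  15]
 [ 19  21  22  24  49  90  94  58  24  21]
 [ 19  18  13  12  25  46  58  42  28  24]
 [ 31  26  18  20  23  31  38  39  34  37]]
side3_0 207.82021379980563
side4_0 206.4582104228122
side5_0 205.15714285714284
px per 8mm [0.19440592 2.61005818]
```

View pics/both5.png

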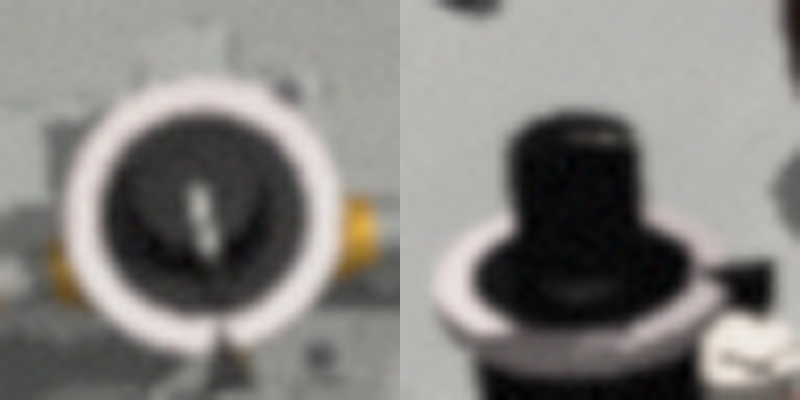

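View pics/top5_0.png

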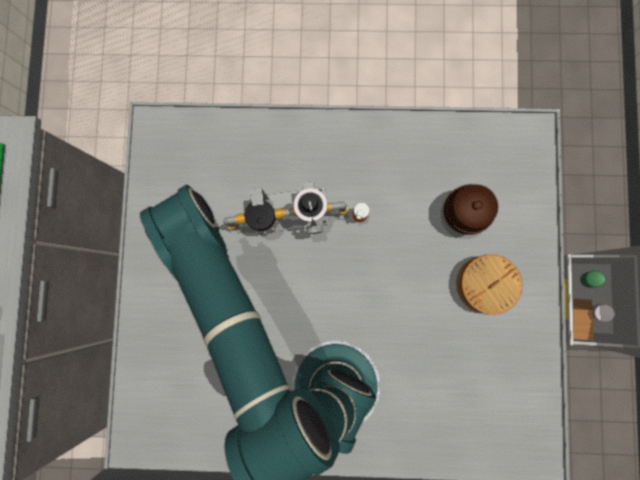

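The top view shows the pointer at about 190°, from (309,201) to (310.4,208), in line with the wedge. In the side view the knob top rose 2.66 px, against 2.61 px expected for 8 mm, so it is fully out. The shaker, crock and steamer haven't moved, and the hand is clear.

```bash
python3 - <<'E'
from h import *
st(); print(hand_in())
E
```

```text
t26.38 p [450.58 329.16 359.95] yaw 119.94 F [-0.5 -1.2 -0.1] M [ 0.01  0.05 -0.  ] gap 0.0850 q7 -0.051
the job is handed in; nothing more can be done
None
```

I turned the knob clockwise to the wedge, pulled it fully out and left it locked in the tooth gap nearest the mark. I handed the job in at 26.4 s with the hand open and clear.

**What I did:** After about 51° clockwise the first light pull (about 12 N) stopped on a tooth. Feeling either side, a gap opened about 4.5° back. I let go once to check the angle, gripped again and pulled to the end stop. The most pull I read was 18 N.

**Last checks:**
- **Height:** the knob top rose 2.66 px in the side view, against 2.61 px expected for 8 mm, so it is fully out.
- **Angle:** in the top view the pointer lies at about 190–192° and the wedge at about 190°. The next gap would be about 10° off.
- **Other things:** the shaker, crock and steamer stand at the same pixels as before. The arm hid the chopsticks in the last top view, so I didn't check them again; the hand never went near them.

**Checks that disagreed:**
- **Angle readings:** before the pull, single readings from the two cameras differed by 3–5°, so I trust the final angle to about 2°.
- **Axis position:** gripping put the knob's axis about 2 mm further in y than the top camera did. I used the gripped position.
- **Side load:** the first turn, gripped slightly off centre, loaded the knob sideways with up to about 22 N. I recentred before pulling.

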